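Set a mounting plate out over the end of the filing ledge

ROBOT

A 6-joint arm with a two-finger parallel gripper is mounted at the origin on a cart in front of the work surface, level with it; the furniture and walls round the work are solid. World frame = base frame: x ahead of the robot, y to its left, z up, the work surface at z = 0. Lengths are in m, angles in rad, forces in N, time in s.
With the tool pointing down it reaches from about 0.25 to 0.725 m from the base axis. Payload 4 kg.
Tool frame: the origin (TCP) lies between the finger pads; the fingertips stand 17 mm ahead of it and the grasp point (between the pads) lies 2 mm behind it; z points along the fingers, y is the direction in which the jaws open and shut (so a half turn about z gives the same grasp; the last joint's range is limited). The gripper opens to 85 mm and grips with 20 to 120 N. Pads are 22 mm wide; open, the fingers measure 114 mm over their backs; the gripper's body (76 mm by 85 mm) begins 54 mm behind the grasp point. The pads swing forward as they close: fully open they stand 13 mm farther back than shut.
Start: joints at [1.222, 0.241, 0.005, 1.335, 0, 1.571], TCP at [0.171, 0.47, 0.248] pointing down, gripper open.
Joint ranges: [-2.72, 2.72], [-1.05, 1.87], [-1.09, 1.28], [-1.99, 2.15], [-1.42, 1.44], [-3.14, 3.14]. Speed limits (rad/s): [2.79, 2.79, 3.14, 3.14, 3.14, 3.14].

INTERFACE

Orientations are given as a unit quaternion [x, y, z, w].
In Python, from workcell import readout, viewer, order gives the robot as it stands. The module is installed in compiled form; this text tells all that it offers.
- The arm moves only by the shell command python3 -m crank 'ROWS'. ROWS is text: rows parted by semicolons, each of 7 numbers parted by spaces: the shift along the tool's x, y, z in m, then the turn, a rotation vector about the tool's x, y, z in rad, then the gripper's target within -1 to 1 (shut at 1, half-way at 0, fully open at -1). A call has 1 to 20 rows; each row shifts and turns the pose as measured when the row begins, along the tool's axes as they then stand; what a row does not reach is not made up. A row lasts 1/12 s, in which the tool goes at most 41.7 mm and 7.16 degrees, less where a joint would pass 70% of its speed; a pose out of reach is approached as far as the arm can. A call with a gripper value outside its range is refused whole. The fingers move at their own pace and stop on an object; the grip force is fixed at half the most. Time passes only in rows, so rows that do not move let the fingers close. It gives the time, the measured TCP pose, the force and the opening at its end, in the units of the state.
- readout.get_obs(): the state, without advancing time (a new reading comes with each control period).
- viewer.camera(name): name is "scene" or "top"; returns the picture (420x560x3 uint8, red, green, blue); there is no depth.
- viewer.calibration(name): a dict with "fx", "fy", "cx", "cy" (pixels), "eye" and "rotation" of the camera in the world. Camera axes: x right, y down, z forward; pixel columns grow to the right and rows downward; lengths in m; the calibration is good to about 2 mm. A picture is of the moment at which its call begins. calibration takes no time and is no camera call.
- order.job_done(): hands the job in, once; it reports no verdict.
The state is a dict: "clock": time; "joint_pos": joint angles; "joint_vel": joint speeds; "tau": joint torques, N m; "eef_pos": TCP position; "tool_rot": TCP orientation; "ft_force": force on the tool from outside, world axes, zero at the start; "ft_torque": the same for the moment, N m; "grip_width": finger opening in m.
Only numpy, scipy, OpenCV 4.12 (cv2) and the standard library are available. Lean on these libraries where they do the work, as an engineer would, in place of code of your own. Each camera call takes 0.05 s, during which the arm holds its last target. There are 200 camera calls.

TASK

The loose aluminium plate lies askew on the raised ledge. With the fingertips, push it back until its long side lies flat along the fence at the rear, and push it along the fence until about a third of its length sticks out past the left end of the ledge (left as the robot sees it), so that this end can be filed. Only slide the plate, do not lift or tip it, and leave the three fittings standing round the ledge where they are.

Things in the scene. Friction and masses are not known exactly. Their poses are not given: they have to be found in the camera images.
- ledge: Fixed steel ledge. Origin on the bench under it; y along it to its left end, x away from the robot, z up; yaw within 20 degrees. Deck: z = 40 mm, x -85 to +50, y -135 to +135 mm (left end), open at both ends and front. Fence along the whole rear edge: front face x = +50 mm, 14 mm thick, 12 mm above the deck. Two lugs at the front foot, to z = 13 and x = -103 mm.
- plate: Loose flat aluminium plate, 95 mm (its x) by 130 mm (its y) by 6 mm thick, about 0.2 kg, a 6 mm hole near each corner. Origin at the centre of its underside, z up, y roughly to the ledge's left end. At first it lies wholly on the deck, 4 to 23 mm off the fence, turned up to 7 degrees from it. A push of 1 to 2 N slides it.
- hex_adapter: Bystander: small grey metal adapter with hexagonal foot, 24x27x36 mm, standing loose on the bench near the ledge. Origin at the centre of its underside.
- knurled_fitting: Bystander: grey metal fitting with a knurled collar, 34x34x44 mm, standing loose on the bench near the ledge. Origin at the centre of its underside.
- round_fitting: Bystander: squat stepped round grey metal fitting, 40x40x26 mm, standing loose on the bench near the ledge. Origin at the centre of its underside.

How it is judged:
At the end, for the whole second after the job is handed in: The plate lies flat and at rest on the deck, its long side along the fence (centre within 5 mm of where it touches the fence, turned less than 0.06 rad), and its end sticks out 30 to 56 mm past the ledge's left end (a third is 43 mm) (y of plate in the frame of ledge between 0.1 and 0.126 m and x of plate in the frame of ledge above -0.0025 m and angle between the y axis of plate and the y axis of ledge, either way round below 0.06 rad and z of plate in the frame of ledge between 0.037 and 0.042 m and angle between plate's own z axis and vertical below 0.04 rad and linear speed of plate below 0.01 m/s).
It fails at once if the plate is pushed with the arm or the gripper body instead of the fingers (contact force between the arm and plate above 2 N).
It fails at once if the plate is lifted more than 6 mm off the deck (z of plate in the frame of ledge above 0.046 m).
It fails at once if the plate is tipped or falls off the ledge (angle between plate's own z axis and vertical above 0.12 rad or z of plate in the frame of ledge below 0.03 m).
It fails at once if a fitting beside the ledge is moved by more than 20 mm or knocked over (distance of any of hex_adapter, knurled_fitting, round_fitting from where it was at the start of the episode above 0.02 m or angle between any of hex_adapter, knurled_fitting, round_fitting's own z axis and vertical above 0.5 rad).
It also fails if it takes over 40 s, if anything falls off the work surface, if the arm or the gripper's body presses on something with over 40 N, if the wrist force passes 120 N, or if a joint passes its speed limit or range.

## Working session

There is one attempt and no reset: what is moved stays moved. The work goes in short steps, Python scripts to look and compute and a shell command to move; the robot and the scene stay as the last step left them, time stands still between calls to the robot, and variables do not carry over. Pictures are saved under pics/ and viewed, about 8 in all and at most 12, crops included, and the job is handed in when it is done.

```bash
mkdir -p pics
python3 - <<'E'
from workcell import readout, viewer
import cv2
for n in("top","scene"):
    cv2.imwrite(f"pics/{n}0.png",viewer.camera(n)[:,:,::-1]); print(viewer.calibration(n))
o=readout.get_obs();print(o)
E
```

```text
{'fx': 439.03257609728905, 'fy': 439.03257609728905, 'cx': 281.7193641403757, 'cy': 206.84214232418, 'eye': array([0.40365387, 0.07504082, 1.00388616]), 'rotation': array([ 0.70399284, -0.70363627,  0.07420198, -0.06151535])}
{'fx': 385.4002602229674, 'fy': 385.4002602229674, 'cx': 276.8485407118305, 'cy': 205.82816164753456, 'eye': array([-0.03738385, -0.2884946 ,  0.54935805]), 'rotation': array([ 0.76708471, -0.44810025,  0.23065017, -0.39697319])}
{'clock': 0.1, 'joint_pos': array([1.22198793e+00, 2.41362551e-01, 3.83923132e-03, 1.33520541e+00,
       1.14658308e-05, 1.57082233e+00]), 'joint_vel': array([-0.00066675, -0.00152935,  0.00230893,  0.00054107,  0.00155822,
        0.00188319]), 'tau': array([ 2.80808599e-04, -3.73138833e+01,  2.53009593e+01,  1.07945327e-02,
        1.38786909e-04, -6.50740006e-06]), 'eef_pos': array([0.17069975, 0.46937928, 0.24748199]), 'tool_rot': array([ 1.73534131e-01,  9.84827382e-01, -9.50549416e-04, -1.73289811e-04]), 'ft_force': array([-0.23892484,  0.05022102, -0.03086053]), 'ft_torque': array([ 0.06617438, -0.08867472,  0.01374864]), 'grip_width': 0.08559595997617991}
```

View pics/top0.png

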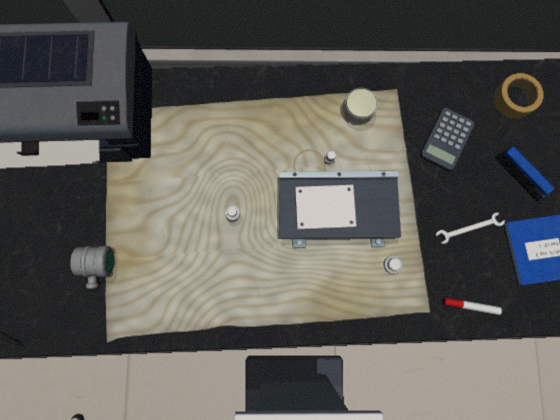

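View pics/scene0.png

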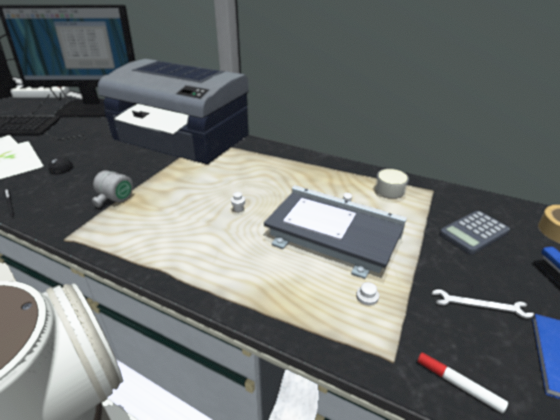

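The top view shows the ledge at cols 278–400, rows 172–240, with the fence at the top. The plate is at cols 296–356, rows 185–229. The fittings are at (331,158), (233,213) and (393,265).

```bash
cat > h.py <<'E'
from workcell import readout, viewer
import cv2, numpy as np
from scipy.spatial.transform import Rotation as R
def ray(n,uv,z):
    c=viewer.calibration(n); uv=np.atleast_2d(np.asarray(uv,float))
    d=np.c_[(uv[:,0]-c['cx'])/c['fx'],(uv[:,1]-c['cy'])/c['fy'],np.ones(len(uv))]@R.from_quat(c['rotation']).as_matrix().T
    return (c['eye']+d*((z-c['eye'][2])/d[:,2])[:,None])[:,:2]
def proj(n,p):
    c=viewer.calibration(n); q=(np.atleast_2d(p)-c['eye'])@R.from_quat(c['rotation']).as_matrix()
    return np.c_[q[:,0]/q[:,2]*c['fx']+c['cx'],q[:,1]/q[:,2]*c['fy']+c['cy']]
def plate(img):   # centre, yaw (long side vs world y) , corners
    hsv=cv2.cvtColor(img,cv2.COLOR_RGB2HSV)
    m=((hsv[...,2]>170)&(hsv[...,1]<60)).astype(np.uint8); m[:165]=0;m[250:]=0;m[:,:225]=0;m[:,:245]=0;m[:,400:]=0
    cs,_=cv2.findContours(m,cv2.RETR_EXTERNAL,cv2.CHAIN_APPROX_NONE)
    k=max(cs,key=cv2.contourArea)[:,0]
    w=ray("top",k,.046)*1000
    (c,s,a)=cv2.minAreaRect(w.astype(np.float32)); b=cv2.boxPoints((c,s,a))
    return c,s,a,b
E
python3 - <<'E'
from h import *
im=viewer.camera("top")
print(plate(im))
# fit with ledge in image: candidate corners
g=cv2.resize(im[140:285,215:415],None,fx=4,fy=4,interpolation=cv2.INTER_CUBIC)
cv2.imwrite("pics/crop1.png",g[:,:,::-1])
o=readout.get_obs();print(proj("top",o['eef_pos']),proj("scene",o['eef_pos']))
E
```

```text
((592.0206298828125, -39.089752197265625), (94.38300323486328, 128.69325256347656), 2.379485607147217, array([[ 542.1983  ,   23.2421  ],
       [ 547.5413  , -105.34019 ],
       [ 641.84296 , -101.4216  ],
       [ 636.49994 ,   27.160683]], dtype=float32))
[[ 22.61160574 443.45794076]] [[-65.39190849 160.66584865]]
```

View pics/crop1.png

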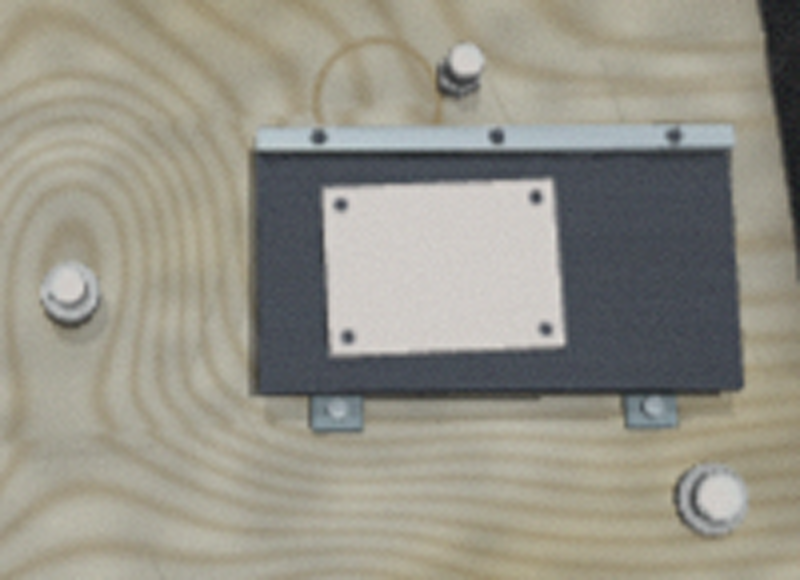

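The crop confirms the layout. The deck corners are at crop (257,393) and (742,388), the fence top front edge runs from (257,152) to (732,149), and the plate corners are at (322,187), (553,179), (565,345) and (330,356).

Run:
```python
from h import *
f=lambda p:np.array([[215+(u+.5)/4-.5,140+(v+.5)/4-.5] for u,v in p])
np.set_printoptions(precision=1,suppress=True)
fr=ray("top",f([(254,393),(742,388)]),.04)*1000
ft=ray("top",f([(257,151),(732,149)]),.052)*1000
fb=ray("top",f([(257,128),(733,126)]),.052)*1000
print(fr,ft,fb)
# lsq ledge pose
from scipy.optimize import least_squares
M=np.array([[-85,135],[-85,-135],[50,135],[50,-135],[64,135],[64,-135]]);W=np.r_[fr,ft,fb]
def T(p,M):
    c,s=np.cos(p[2]),np.sin(p[2]); return M@np.array([[c,-s],[s,c]]).T+p[:2]
r=least_squares(lambda p:(T(p,M)-W).ravel(),[580,-90,0]);print(r.x,np.degrees(r.x[2]),r.fun)
p=r.x
c,s,a,b=plate(viewer.camera("top"))
inv=lambda q:(np.atleast_2d(q)-p[:2])@np.array([[np.cos(p[2]),-np.sin(p[2])],[np.sin(p[2]),np.cos(p[2])]])
print("plate in ledge",inv(c),a-np.degrees(p[2]),inv(b))
for n,q,z in(("hex",(465,58),.036),("knurl",(70,283),.044),("round",(718,495),.026)):
    print(n,ray("top",f([q]),z)*1000,inv(ray("top",f([q]),z)*1000))
```

```text
[[ 521.5   65.6]
 [ 524.6 -205.1]] [[ 656.1   64.1]
 [ 658.2 -203.1]] [[ 669.4   64.1]
 [ 671.6 -204.4]]
[607.2 -69.9   0. ] 0.407632457135954 [-0.2 -1.1 -1.3 -0.4  0.2  1.4 -0.  -1.4  0.8  1.5  0.6 -0. ]
plate in ledge [[-14.7  30.9]] 1.9718531500112628 [[-63.9  93.6]
 [-59.4 -35. ]
 [ 34.4 -31.8]
 [ 29.9  96.8]]
hex [[716.1 -56. ]] [[109.   13.1]]
knurl [[582.3 167.7]] [[-23.3 237.8]]
round [[ 466.5 -192.6]] [[-141.6 -121.7]]
```

Ledge pose: about (607, −70) mm, yaw 0.4°. Plate in the ledge frame: (−15, 31) mm, turned 2°, with 16–20 mm to the fence. My plan is to push the right end 82 mm leftwards with shut fingers in line with the plate's centre, then push the front edge back to the fence.

```bash
python3 -m crank '0 0 0 0 0 -0.117 1;0 0 0 0 0 -0.117 1;0 0 0 0 0 -0.117 1;0 0 0 0 0 0 1'; python3 -m crank '-0.025 -0.0355 0 0 0 0 1;-0.025 -0.0355 0 0 0 0 1;-0.025 -0.0355 0 0 0 0 1;-0.025 -0.0355 0 0 0 0 1;-0.025 -0.0355 0 0 0 0 1;-0.025 -0.0355 0 0 0 0 1;-0.025 -0.0355 0 0 0 0 1;-0.025 -0.0355 0 0 0 0 1;-0.025 -0.0355 0 0 0 0 1;-0.025 -0.0355 0 0 0 0 1;-0.025 -0.0355 0 0 0 0 1;-0.025 -0.0355 0 0 0 0 1;0 0 0 0 0 0 1'
```

```text
clock: 0.53
eef_pos: [0.1705, 0.4688, 0.2466]
tool_rot: [-0.009, 1.0, -0.002, -0.001]
ft_force: [-0.1, -1.1, -0.1]
grip_width: 0.039
clock: 1.62
eef_pos: [0.4642, 0.0574, 0.2454]
tool_rot: [0.007, 1.0, -0.001, 0.001]
ft_force: [1.1, 1.1, 0.3]
grip_width: 0.0001
```

```bash
python3 -m crank '-0.0215 -0.033 0 0 0 0 1;-0.0215 -0.033 0 0 0 0 1;-0.0215 -0.033 0.01 0 0 0 1;-0.0215 -0.033 0.02 0 0 0 1;-0.0215 -0.033 0.03 0 0 0 1;-0.0215 -0.033 0.03 0 0 0 1;0 0 0.03 0 0 0 1;0 0 0.03 0 0 0 1;0 0 0 0 0 0 1;0 0 0 0 0 0 1'
python3 - <<'E'
from h import *
for n,s in(("top",np.s_[130:290,215:415]),("scene",np.s_[150:310,230:430])):
    im=viewer.camera(n)[s]; cv2.imwrite(f"pics/{n}2.png",cv2.resize(im,None,fx=3,fy=3)[:,:,::-1])
a,b=[cv2.imread(f"pics/{n}2.png") for n in("top","scene")]
cv2.imwrite("pics/b2.png",cv2.resize(np.vstack([a,b]),None,fx=.62,fy=.62))
E
```

```text
clock: 2.45
eef_pos: [0.5848, -0.1355, 0.1024]
tool_rot: [0.024, 1.0, -0.0, 0.004]
ft_force: [1.1, -0.4, -0.1]
grip_width: 0.0002
```

View pics/b2.png

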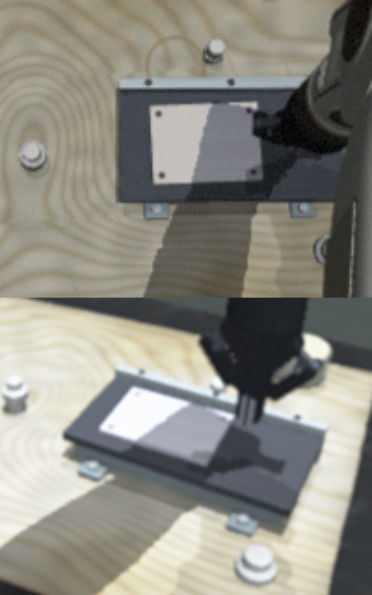

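```bash
python3 - <<'E'
from h import *
for q in([.585,-.1355,.085],[.585,-.1355+.0145,.085]):print((proj("top",q)-[215,130])*1.86)
E
python3 -m crank '-0.008 0 0.02 0 0 -0.055 1;0 0 0.01 0 0 0 1;0 0 0.006 0 0 0 1;0 0 0 0 0 0 1;0 0 0 0 0 0 1'
```

```text
[[292.44702614 141.19095743]]
[[279.89813427 141.16246812]]
clock: 2.97
eef_pos: [0.5989, -0.1338, 0.0772]
tool_rot: [-0.004, 1.0, -0.002, 0.012]
ft_force: [0.0, -0.6, 0.4]
grip_width: -0.0001
```

```bash
python3 -m crank '0.005 0 0.008 0 0.024 0 1;0 0 0.004 0 0 0 1;0 0 0 0 0 0 1;0 0 0 0 0 0 1'
python3 - <<'E'
from h import *
o=readout.get_obs(); p=o['eef_pos']; print(p,o['tool_rot'],o['ft_force'])
im=viewer.camera("scene")[150:300,230:430]; cv2.imwrite("pics/s3.png",cv2.resize(im,None,fx=4,fy=4,interpolation=cv2.INTER_CUBIC)[:,:,::-1])
z=R.from_quat(o['tool_rot']).as_matrix()
for d in([0,0,.017],[0,.0145,.017],[-.011,.0145,.017]): print((proj("scene",p+z@d)-[230,150])*4)
print("deck below tip",(proj("scene",[p[0],p[1],.04])-[230,150])*4)
E
```

```text
clock: 3.3
eef_pos: [0.5947, -0.1338, 0.0675]
tool_rot: [-0.004, 1.0, -0.003, 0.001]
ft_force: [0.3, 0.2, 0.1]
grip_width: 0.0003
[ 0.59474338 -0.13378514  0.06747711] [-0.00389036  0.99998807 -0.00262325  0.0013562 ] [0.29383599 0.15989702 0.07830873]
[[529.47387076 308.80327801]]
[[502.73683744 300.55275712]]
[[509.82311287 289.19852605]]
deck below tip [[526.74500225 324.51469126]]
```

View pics/s3.png

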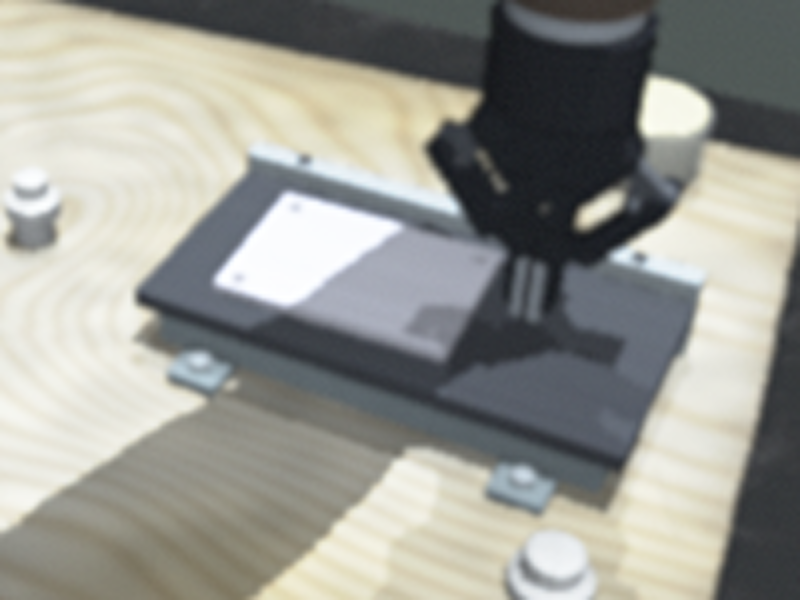

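The view shows the shut fingertips at (525,318), just right of the plate's right edge and a little above the deck, which matches the projection. Next I lower them to about 2 mm above the deck.

```bash
python3 -m crank '0 0 0.004 0 0 0 1;0 0 0.003 0 0 0 1;0 0 0 0 0 0 1;0 0 0 0 0 0 1'
```

```text
clock: 3.68
eef_pos: [0.5948, -0.1341, 0.0599]
tool_rot: [-0.004, 1.0, -0.003, 0.002]
ft_force: [-0.2, 0.3, 0.3]
grip_width: 0.0002
```

```bash
python3 -m crank '0 0.006 0 0 0 0 1;0 0.006 0 0 0 0 1;0 0.005 0 0 0 0 1;0 0.005 0 0 0 0 1;0 0.005 0 0 0 0 1;0 0.005 0 0 0 0 1;0 0.005 0 0 0 0 1'
python3 - <<'E'
from h import *
o=readout.get_obs();print(o['ft_force'],o['eef_pos'])
E
```

```text
clock: 4.27
eef_pos: [0.5944, -0.0946, 0.0597]
tool_rot: [-0.003, 1.0, -0.004, 0.001]
ft_force: [-0.4, -0.7, -0.9]
grip_width: 0.0001
[-0.44103755 -0.73087934 -0.90864076] [ 0.59437193 -0.09461667  0.05966894]
```

Run:
```python
from h import *
im=viewer.camera("top")
g=cv2.resize(im[140:285,215:415],None,fx=4,fy=4,interpolation=cv2.INTER_CUBIC)
cv2.imwrite("pics/t4.png",g[:,:,::-1])
```

```text
(no output)
```

View pics/t4.png

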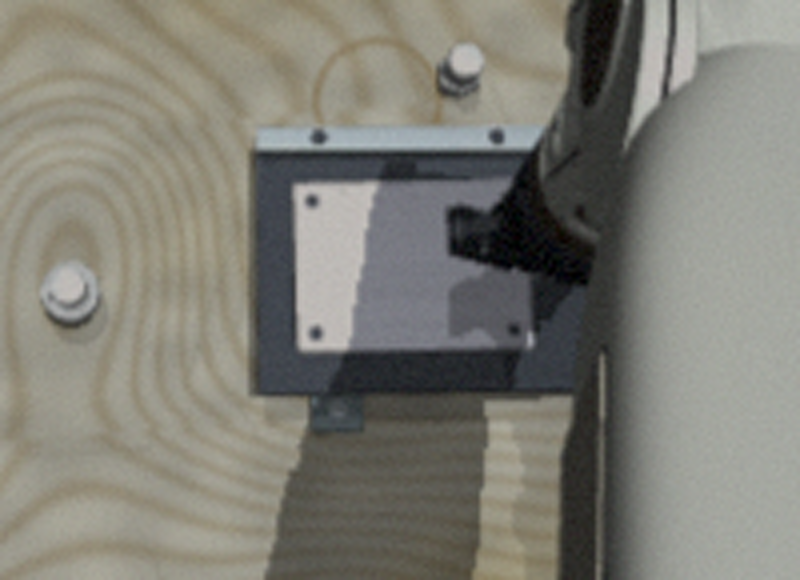

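The plate slid about 17 mm left without lifting: its left edge is now at crop cols 292–298, and it has squared up slightly. I'll keep pushing.

```bash
python3 -m crank '0 0.005 0 0 0 0 1;0 0.005 0 0 0 0 1;0 0.005 0 0 0 0 1;0 0.005 0 0 0 0 1;0 0.005 0 0 0 0 1;0 0.005 0 0 0 0 1;0 0.005 0 0 0 0 1;0 0.005 0 0 0 0 1;0 0.005 0 0 0 0 1;0 0.005 0 0 0 0 1;0 0.005 0 0 0 0 1;0 0.003 0 0 0 0 1;0 0 0 0 0 0 1;0 0 0 0 0 0 1'
```

```text
clock: 5.48
eef_pos: [0.5942, -0.029, 0.0597]
tool_rot: [-0.004, 1.0, -0.004, 0.002]
ft_force: [-0.9, -1.4, -0.1]
grip_width: 0.0002
```

```bash
python3 -m crank '0 -0.008 0 0 0 0 1;0 -0.008 0 0 0 0 1;0 0 -0.03 0 0 0 1;0 0 -0.03 0 0 0 1;0.03 0.01 0 0 0 0 1;0.035 0.03 0 0 0 0 1;0.035 0.03 0 0 0 0 1;0 0 0 0 0 0 1;0 0 0 0 0 0 1'
python3 - <<'E'
from h import *
im=viewer.camera("top")
g=cv2.resize(im[140:285,215:415],None,fx=4,fy=4,interpolation=cv2.INTER_CUBIC)
cv2.imwrite("pics/t5.png",g[:,:,::-1])
E
```

```text
clock: 6.23
eef_pos: [0.4908, 0.0191, 0.1199]
tool_rot: [0.0, 1.0, -0.002, 0.001]
ft_force: [-0.2, -0.0, 1.5]
grip_width: -0.0001
```

View pics/t5.png

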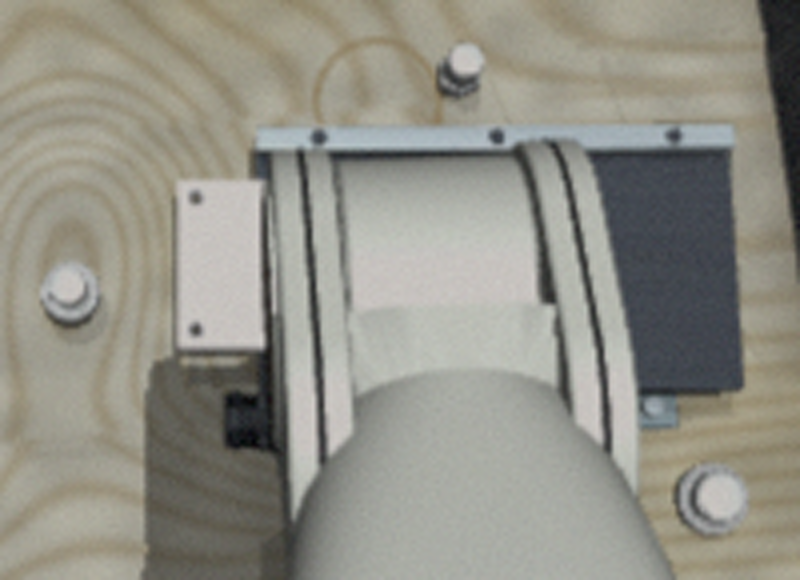

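The plate's left end is at crop col 177, rows 182–348, and looks parallel to the ledge. I'll compute the overhang.

Run:
```python
from h import *
f=lambda p:np.array([[215+(u+.5)/4-.5,140+(v+.5)/4-.5] for u,v in p])
w=ray("top",f([(176.5,181),(177.5,350),(195,197),(195,329)]),.046)*1000
c,s=np.cos(.0071),np.sin(.0071)
print((w-[607.2,-69.9])@np.array([[c,-s],[s,c]]))
```

```text
[[ 34.26346435 178.78279431]
 [-61.41901767 178.07330835]
 [ 25.00826453 168.41919284]
 [-49.77605137 168.44472456]]
```

```bash
python3 -m crank '-0.012 0.016 0.02 0 0 0 1;0 0 0.02 0 0 0 1;0 0 0.014 0 0 0 1;0 0 0 0 0 0 1;0 0 0 0 0 0 1'
```

```text
clock: 6.7
eef_pos: [0.5093, 0.0318, 0.0658]
tool_rot: [0.003, 1.0, -0.001, 0.004]
ft_force: [1.1, -0.1, -0.4]
grip_width: 0.0003
```

```bash
python3 -m crank '0 0.002 0.006 0 0 -0.012 1;0 0 0 0 0 0 1;-0.005 0 0 0 0 0 1;-0.005 0 0 0 0 0 1;-0.005 0 0 0 0 0 1;-0.004 0 0 0 0 0 1;0 0 0 0 0 0 1'; python3 -m crank '-0.004 0 0 0 0 0 1;-0.004 0 0 0 0 0 1;-0.004 0 0 0 0 0 1;0 0 0 0 0 0 1'
```

```text
clock: 7.28
eef_pos: [0.5348, 0.0323, 0.0631]
tool_rot: [-0.002, 1.0, -0.001, 0.008]
ft_force: [0.3, 0.5, 0.0]
grip_width: -0.0002
clock: 7.62
eef_pos: [0.5487, 0.0325, 0.0639]
tool_rot: [-0.002, 1.0, -0.001, 0.008]
ft_force: [-0.2, 0.1, -0.5]
grip_width: -0.0001
```

The tilt made the tips ride up to about plate-top height. I'll back off, level the tool, lower it and push again.

```bash
python3 -m crank '0.01 0 0 0 0 0 1;0.01 0 0 0 0 0 1;0.01 0 0 0 0 0 1;0.007 0 0 0 0.016 0 1;0 0 0 0 0 0 1;0 0 0 0 0 0 1'
```

```text
clock: 8.12
eef_pos: [0.5092, 0.0324, 0.0629]
tool_rot: [-0.002, 1.0, -0.001, -0.001]
ft_force: [0.2, 0.8, -0.3]
grip_width: -0.0003
```

```bash
python3 -m crank '0 0 0.0035 0 0 0 1;0 0 0 0 0 0 1;-0.004 0 0 0 0 0 1;-0.004 0 0 0 0 0 1;-0.004 0 0 0 0 0 1;0 0 0 0 0 0 1'
```

```text
clock: 8.62
eef_pos: [0.5245, 0.0326, 0.0592]
tool_rot: [-0.002, 1.0, -0.001, 0.0]
ft_force: [-0.1, 0.1, 0.8]
grip_width: 0.0001
```

Run:
```python
from h import *
im=viewer.camera("top")
g=cv2.resize(im[160:250,235:385],None,fx=5,fy=5,interpolation=cv2.INTER_CUBIC)
cv2.imwrite("pics/t6.png",g[:,:,::-1])
print(readout.get_obs()['eef_pos'])
```

```text
[0.52404881 0.03252223 0.05917154]
```

View pics/t6.png

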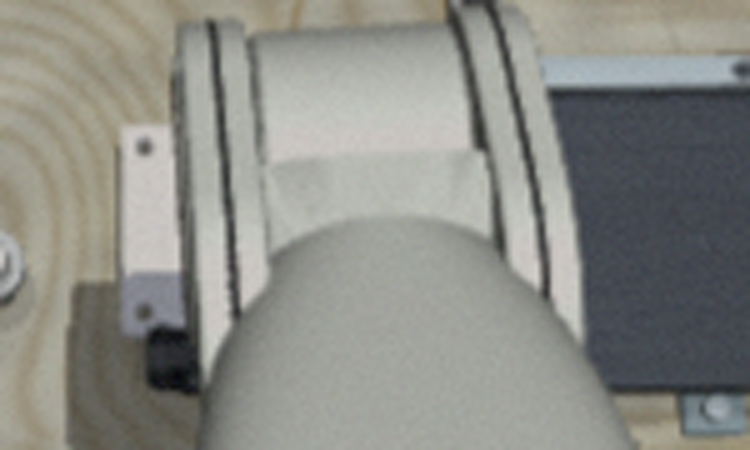

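The plate's left edge is still at rows 127–335 (185–227 in the full image), so it hasn't moved. The tip is now at z≈42 mm, so I push again.

```bash
python3 -m crank '-0.004 0 0 0 0 0 1;-0.004 0 0 0 0 0 1;-0.004 0 0 0 0 0 1;-0.004 0 0 0 0 0 1;-0.003 0 0 0 0 0 1;0 0 0 0 0 0 1'
python3 - <<'E'
from h import *
im=viewer.camera("top")[160:250,235:300]
cv2.imwrite("pics/t7.png",cv2.resize(im,None,fx=6,fy=6,interpolation=cv2.INTER_CUBIC)[:,:,::-1])
col=im[:,28].astype(int).sum(1);print(list(col))
E
```

```text
clock: 9.17
eef_pos: [0.5428, 0.0326, 0.0586]
tool_rot: [-0.002, 1.0, -0.001, -0.003]
ft_force: [0.7, -0.1, -1.3]
grip_width: -0.0001
[np.int64(459), np.int64(465), np.int64(468), np.int64(477), np.int64(459), np.int64(433), np.int64(430), np.int64(438), np.int64(443), np.int64(457), np.int64(461), np.int64(436), np.int64(448), np.int64(442), np.int64(440), np.int64(443), np.int64(424), np.int64(418), np.int64(421), np.int64(413), np.int64(440), np.int64(499), np.int64(571), np.int64(588), np.int64(480), np.int64(433), np.int64(364), np.int64(428), np.int64(548), np.int64(588), np.int64(589), np.int64(589), np.int64(579), np.int64(589), np.int64(580), np.int64(584), np.int64(583), np.int64(585), np.int64(596), np.int64(586), np.int64(582), np.int64(582), np.int64(592), np.int64(593), np.int64(592), np.int64(482), np.int64(403), np.int64(396), np.int64(397), np.int64(402), np.int64(399), np.int64(401), np.int64(401), np.int64(411), np.int64(411), np.int64(419), np.int64(404), np.int64(336), np.int64(244), np.int64(237), np.int64(311), np.int64(373), np.int64(400), np.int64(330), np.int64(239), np.int64(221), np.int64(221), np.int64(216), np.int64(215), np.int64(213), np.int64(215), np.int64(215), np.int64(231), np.int64(270), np.int64(296), np.int64(293), np.int64(267), np.int64(262), np.int64(249), np.int64(263), np.int64(262), np.int64(280), np.int64(278), np.int64(286), np.int64(274), np.int64(266), np.int64(265), np.int64(263), np.int64(246), np.int64(264)]
```

The plate has moved back about 9.5 mm, leaving about 6.5 mm to the fence.

```bash
python3 -m crank '-0.003 0 -0.0005 0 0 0 1;-0.003 0 0 0 0 0 1;0 0 0 0 0 0 1;0 0 0 0 0 0 1'; python3 -m crank '-0.002 0 0 0 0 0 1;0 0 0 0 0 0 1'; python3 -m crank '-0.002 0 0 0 0 0 1;0 0 0 0 0 0 1'
```

```text
clock: 9.55
eef_pos: [0.5487, 0.0326, 0.0587]
tool_rot: [-0.002, 1.0, -0.001, -0.003]
ft_force: [-2.1, 0.0, 0.9]
grip_width: 0.0001
clock: 9.72
eef_pos: [0.5503, 0.0326, 0.0588]
tool_rot: [-0.002, 1.0, -0.001, -0.004]
ft_force: [0.6, 0.0, 0.2]
grip_width: 0.0002
clock: 9.88
eef_pos: [0.5512, 0.0326, 0.0585]
tool_rot: [-0.002, 1.0, -0.001, -0.005]
ft_force: [-0.9, 1.0, 1.5]
grip_width: 0.0003
```

```bash
python3 -m crank '-0.002 0 0 0 0 0 1;0 0 0 0 0 0 1'; python3 -m crank '-0.003 0 0 0 0 0 1;-0.003 0 0 0 0 0 1'; python3 -m crank '-0.003 0 0 0 0 0 1;-0.003 0 0 0 0 0 1'
```

```text
clock: 10.05
eef_pos: [0.5512, 0.0325, 0.0583]
tool_rot: [-0.002, 1.0, -0.001, -0.007]
ft_force: [-1.6, -0.3, 0.2]
grip_width: 0.0001
clock: 10.22
eef_pos: [0.5516, 0.0325, 0.0578]
tool_rot: [-0.002, 1.0, -0.001, -0.013]
ft_force: [-10.7, 0.1, 8.2]
grip_width: -0.0001
clock: 10.38
eef_pos: [0.5518, 0.0325, 0.0576]
tool_rot: [-0.003, 1.0, -0.001, -0.019]
ft_force: [-9.9, 0.5, 9.8]
grip_width: 0.0002
```

The tool stalls at x≈0.5515 with about 10 N, so the plate is against the fence. I'll back off and check.

```bash
python3 -m crank '0.005 0 0 0 0 0 1;0.012 0 0 0 0 0 1;0.015 0 0 0 0 0 1;0.015 0 0 0 0 0 1;0 0 -0.03 0 0 0 1;0 0 -0.035 0 0 0 1;0.03 0.03 -0.035 0 0 0 1;0.035 0.035 -0.03 0 0 0 1;0.035 0.04 0 0 0 0 1;0.02 0.04 0 0 0 0 1;0 0.04 0 0 0 0 1;0 0.04 0 0 0 0 1;0 0.04 0 0 0 0 1;0 0.04 0 0 0 0 1;0 0.04 0 0 0 0 1;0 0 0 0 0 0 1'
python3 - <<'E'
from h import *
im=viewer.camera("top")
g=cv2.resize(im[140:285,215:415],None,fx=4,fy=4,interpolation=cv2.INTER_CUBIC)
cv2.imwrite("pics/t8.png",g[:,:,::-1])
E
```

```text
clock: 11.72
eef_pos: [0.422, 0.3671, 0.1864]
tool_rot: [0.002, 1.0, 0.009, 0.004]
ft_force: [1.8, -0.3, 0.5]
grip_width: -0.0
```

View pics/t8.png

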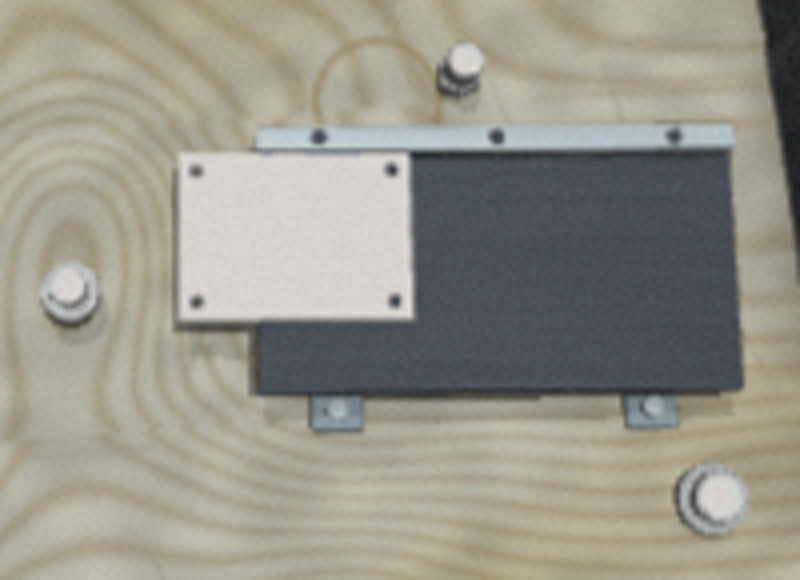

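The plate's long side lies along the fence (rear corners (178,153) and (410,153)), its left end is at col 177, and the fittings haven't moved. One numeric check, then hand in.

Run:
```python
from h import *
from workcell import order
f=lambda p:np.array([[215+(u+.5)/4-.5,140+(v+.5)/4-.5] for u,v in p])
w=ray("top",f([(177,152.5),(410.5,152.5),(414,319.5),(178.5,322)]),.046)*1000
c,s=np.cos(.0071),np.sin(.0071)
q=(w-[607.2,-69.9])@np.array([[c,-s],[s,c]]);print(q,q.mean(0))
m=q.mean(0)
if 104<m[1]<122 and m[0]>-1.5: order.job_done();print("handed in")
```

```text
[[ 50.75522203 178.52928286]
 [ 50.28330899  46.96690062]
 [-45.1167036   47.29776537]
 [-45.81570445 177.54607008]] [  2.52653074 112.58500473]
the job is handed in; nothing more can be done
handed in
```

The plate is back against the fence with about 43 mm sticking out past the ledge's left end, and I've handed the job in at about 12 s on the clock. I pushed it about 82 mm left by its right end with the shut fingertips, then about 16 mm back by its front edge.

**Last check, from the top picture, in the ledge frame:**
- **Position:** the plate's centre is at x = 2.5 mm and y = 112.6 mm. The 2.5 mm is exactly where it should be when touching the fence.
- **Turn:** it is under 0.01 rad from the fence, so it lies flat along it.
- **Contact:** the final push stalled at about 10 N, which fits the plate resting on the fence.
- **Fittings:** all three appear at the same pixels as at the start.

**What went wrong:** on the first push back, the tool was slightly tilted and the tips rose to the plate's top and missed its edge. The next picture showed the plate had not moved. I levelled and lowered the tool and pushed again, and in that last push the tips pressed lightly on the deck, about 10 N.

I did not measure the plate's height or tilt directly. None of the pictures showed any lifting or tipping.

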